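# Make up two LED lamp repair kits in their foam trays

## Task

Make up the two lamp repair kits from the parts lying about: the long driver and the heat sink go into the blue tray, and the short driver, the terminal block and the orange lever connector into the yellow tray. Each part must lie flat and upright on the floor of the cut-out made for it, let go. Leave the solder reel and the flux tin where they are.

Things in the scene. Friction and masses are not known exactly. Their poses are not given: they have to be found in the camera images.
- blue_tray: kit tray: bright blue rim, black foam; fixed, 152 (x) x 112 (y) mm, rim 11.5 mm high. Origin: centre of underside, z up, x about 30 deg left of world x. Open cut-outs, floor 5 mm and foam top 11 mm above origin: oblong for the long driver, centre x -46, y 0, 48 (x) x 98 (y) mm; round for the heat sink, centre x +32, y 0, 76 mm across.
- yellow_tray: kit tray: bright yellow rim, black foam; fixed, 152 (x) x 112 (y) mm, rim 11.5 mm high. Origin: centre of underside, z up, x about 30 deg left of world x. Open cut-outs, floor 5 mm and foam top 11 mm above origin: short driver: centre x -44, y 0, 50 (x) x 76 (y) mm; terminal block: x +34, y +26, 38 x 42 mm; lever connector (smallest): x +34, y -26, 28 x 40 mm.
- long_driver: LED driver, the longer and lower of two white plastic boxes: body 34 x 62 mm (84 mm over the black cable grips at its two ends), 22 mm high, about 60 g. Origin: centre of its underside; z up, y along its length, x across it. Grip it across the 34 mm, at mid-length. Lies upright on the work surface.
- short_driver: LED driver, the shorter and taller of two white plastic boxes: body 36 x 40 mm (62 mm over the black cable grips at its two ends), 26 mm high, about 50 g. Origin: centre of its underside; z up, y along its length (the way the cable grips point), x across it. Grip it across the 36 mm. Lies upright on the work surface.
- heat_sink: round finned aluminium heat sink, bright metal, 60 mm across the fins where it is gripped, 27 mm high, about 130 g. Origin: centre of its underside; z up. Stands upright on the work surface; which way it is turned does not matter.
- terminal_block: grey moulded terminal block with four round screw towers on top: 22 mm along x, 26 mm along y, 17 mm high, 22 mm to the top of the towers, about 28 g. Origin: centre of its underside; z up. Lies upright on the work surface.
- lever_connector: small orange lever connector: 12 mm along x, 25 mm along y, 9 mm high, 12 mm at the lever, about 12 g. Origin: centre of its underside; z up. Lies upright on the work surface; grip it across the 12 mm.
- solder_reel: reel of bright solder wire with a blue top label, lying on its flange, 63 mm across, 28 mm high; bystander that stays where it is. Origin: centre of its underside.
- flux_tin: round flux tin with a yellow lid, 50 mm across, 25 mm high; bystander that stays where it is. Origin: centre of its underside.

How it is judged:
At the end, for the whole second after the job is handed in: Each part rests in its own cut-out: origin within 14 mm of the cut-out's centre along each tray axis and under 8.5 mm above the tray's underside (floor at 5 mm), upright within 0.1 rad, at rest, not touched. Solder reel and flux tin within 20 mm of where they stood (x of long_driver in the frame of blue_tray between -0.06 and -0.032 m and y of long_driver in the frame of blue_tray between -0.014 and 0.014 m and z of long_driver in the frame of blue_tray between 0.002 and 0.0085 m and angle between each of long_driver, heat_sink, short_driver, terminal_block, lever_connector's own z axis and vertical below 0.1 rad and linear speed of each of long_driver, heat_sink, short_driver, terminal_block, lever_connector below 0.02 m/s and x of heat_sink in the frame of blue_tray between 0.018 and 0.046 m and y of heat_sink in the frame of blue_tray between -0.014 and 0.014 m and z of heat_sink in the frame of blue_tray between 0.002 and 0.0085 m and x of short_driver in the frame of yellow_tray between -0.058 and -0.03 m and y of short_driver in the frame of yellow_tray between -0.014 and 0.014 m and z of short_driver in the frame of yellow_tray between 0.002 and 0.0085 m and x of terminal_block in the frame of yellow_tray between 0.02 and 0.048 m and y of terminal_block in the frame of yellow_tray between 0.012 and 0.04 m and z of terminal_block in the frame of yellow_tray between 0.002 and 0.0085 m and x of lever_connector in the frame of yellow_tray between 0.02 and 0.048 m and y of lever_connector in the frame of yellow_tray between -0.04 and -0.012 m and z of lever_connector in the frame of yellow_tray between 0.002 and 0.0085 m and distance of each of solder_reel, flux_tin from where it was at the start of the episode below 0.02 m).
It fails at once if the solder reel is pushed more than 20 mm from where it stood (distance of solder_reel from where it was at the start of the episode above 0.02 m).
It fails at once if the flux tin is pushed more than 20 mm from where it stood (distance of flux_tin from where it was at the start of the episode above 0.02 m).
It also fails if it takes over 83 s, if anything falls off the work surface, if the arm or the gripper's body presses on something with over 40 N, if the wrist force passes 120 N, or if a joint passes its speed limit or range.

## Robot

A 6-joint arm with a two-finger parallel gripper is mounted at the origin on a cart in front of the work surface, level with it; the furniture and walls round the work are solid. World frame = base frame: x ahead of the robot, y to its left, z up, the work surface at z = 0. Lengths are in m, angles in rad, forces in N, time in s.
With the tool pointing down it reaches from about 0.375 to 0.975 m from the base axis. Payload 3.8 kg.
Tool frame: the origin (TCP) lies midway between the tips of the shut fingers; the grasp point (between the pads) lies 19 mm behind it; z points along the fingers, y is the line along which they close (so a half turn about z gives the same grasp; the last joint's range is limited). The gripper opens to 88 mm and grips with 3 to 60 N. Pads are 18 mm wide; open, the fingers measure 123 mm over their backs; the gripper's body (75 mm by 187 mm) begins 45 mm behind the grasp point.
Start: joints at [-1.3, 0.264, 1.604, -0, 1.274, -0.037], TCP at [0.204, -0.643, 0.239] pointing down, gripper open.
Joint ranges: [-2.63, 2.63], [-0.94, 2.18], [0.31, 2.57], [-1.31, 4.45], [0, 2.66], [-2.55, 2.55]. Speed limits (rad/s): [2.57, 2.57, 3.14, 3.14, 3.14, 3.14].

## Interface

Orientations are given as a unit quaternion [w, x, y, z].
In Python, from workcell import sensors, optics, hand_in, nets gives the robot as it stands.
- The arm moves only by the shell command python3 -m jog 'ROWS' [OPENING] [FORCE]. ROWS is a JSON object of lists of equal length, an entry for each row: "slide": the shift along the tool's x, y, z scaled (see below), a list of three; "turn": the turn about the tool's z scaled (see below). In form: {"slide": [[x, y, z], ...], "turn": [turn, ...]}. A call has exactly 10 rows; each row shifts and turns the commanded pose from where the row before left it, along the tool's axes as they then stand; what a row does not reach is not made up. The controller multiplies each number of a shift by 0.03 m and each number of a turn by 60 degrees. A row lasts 1/12 s, in which the tool goes at most 41.7 mm and 7.16 degrees, less where a joint would pass 70% of its speed; a pose out of reach is approached as far as the arm can. A call with a number of a shift or a turn outside -1 to 1 is refused whole. A call with a gripper value outside its range is refused whole. OPENING is the closure in counts, from 0 (fully open) to 255 (shut), set as the call begins (- or left out, the last holds). The fingers move at their own pace and stop on an object; FORCE is the grip in N (left out, the last holds). Time passes only in rows, so rows that do not move let the fingers close, or fill a call up. It gives the time, the measured TCP pose, the force, the opening and the grip force at its end, in the units of the state.
- sensors.sense(): the state, without advancing time (a new reading comes with each control period).
- optics.read_camera(name): name is "side" or "top" or "wrist"; returns a dict with "frame" (400x640x3 uint8, red, green, blue), "camera_matrix" (3x3 intrinsics, pixels), "D" ([k1, k2, p1, p2, k3] as OpenCV has them; the pictures are not rectified), "rvec" (rotation vector, rad) and "tvec" (3), from world to camera coordinates, as OpenCV has them. Camera axes: x right, y down, z forward; pixel columns grow to the right and rows downward; lengths in m; the calibration is good to about 2 mm. A picture is of the moment at which its call begins. There is no depth.
- hand_in(): hands the job in; it is judged then, once.
Trained networks look in the newest picture that a camera, given by its name, has taken for a name from the list of things; names that differ only in an ending like _2 or _b are one class to them, and where a whole thing is asked for, a point or a joint stands for the part that bears it (a point fixed in the world has none). Each returns a list of dicts, best first, with "score" (0 to 1); they miss things now and then, are a little off and sometimes report something else, mostly with a low value. They report only what shows in the picture. A call takes as long as a camera call.
- nets.recognise(target, camera): "position" ([x, y, z] in m, in world coordinates, good to about 4 mm: the middle of the surface that is visible of it).
- nets.place_of(target, camera): "position" ([x, y, z] in m, in world coordinates, good to about 4 mm: a listed point, or the origin of a listed thing).
The state is a dict: "clock": time; "q": joint angles; "joint_vel": joint speeds; "joint_efforts": joint torques, N m; "tool_pos": TCP position; "tcp_rot": TCP orientation; "ft_force": force on the tool from outside, world axes, zero at the start; "moment": the same for the moment, N m; "finger_gap": finger opening in m; "gripper_force": force on a finger pad.
Only numpy, scipy, OpenCV 4.12 (cv2) and the standard library are available. Lean on these libraries where they do the work, as an engineer would, in place of code of your own. Each camera call takes 0.05 s, during which the arm holds its last target. There are 200 camera calls.

## Working session

There is one attempt and no reset: what is moved stays moved. The work goes in short steps, Python scripts to look and compute and a shell command to move; the robot and the scene stay as the last step left them, time stands still between calls to the robot, and variables do not carry over. Pictures are saved under pics/ and viewed, at most 15 in all, crops included, and the job is handed in when it is done.

```bash
mkdir -p pics; ls
cat > h.py <<'E'
import numpy as np, cv2, json
from workcell import sensors, optics, nets
def snap(cam,name):
    c=optics.read_camera(cam); cv2.imwrite('pics/'+name+'.png',c['frame'][:,:,::-1]); return c
def ray(c,uv,z):
    R,_=cv2.Rodrigues(np.array(c['rvec'],float)); t=np.array(c['tvec'],float).reshape(3)
    p=cv2.undistortPoints(np.array(uv,float).reshape(-1,1,2),np.array(c['camera_matrix'],float),np.array(c['D'],float)).reshape(-1,2)
    d=np.c_[p,np.ones(len(p))]@R; o=-R.T@t
    return o+d*((z-o[2])/d[:,2])[:,None]
E
python3 - <<'E'
from h import *
for cam in ['top','side']:
    c=snap(cam,cam+'0')
    for n in ['blue_tray','yellow_tray','long_driver','short_driver','heat_sink','terminal_block','lever_connector','solder_reel','flux_tin']:
        print(cam,n,[(np.round(d['position'],3).tolist(),round(d['score'],2)) for d in nets.place_of(n,cam)[:2]])
s=sensors.sense();print(s)
E
```

```text
pics
top blue_tray [([0.626, -0.28, -0.003], 0.69)]
top yellow_tray [([0.376, -0.257, 0.002], 0.65)]
top long_driver [([0.49, -0.362, -0.001], 0.74)]
top short_driver [([0.503, -0.47, -0.0], 0.73), ([0.434, -0.029, 0.001], 0.19)]
top heat_sink [([0.479, -0.118, -0.002], 0.89), ([0.43, -0.03, 0.004], 0.29)]
top terminal_block [([0.432, -0.029, 0.003], 0.4)]
top lever_connector [([0.426, -0.39, -0.0], 0.57), ([0.373, -0.258, 0.005], 0.5)]
top solder_reel [([0.492, -0.362, 0.003], 0.32)]
top flux_tin [([0.588, -0.516, 0.001], 0.92)]
side blue_tray [([0.627, -0.283, -0.003], 0.92)]
side yellow_tray [([0.38, -0.261, -0.002], 0.88)]
side long_driver [([0.488, -0.364, -0.002], 0.89)]
side short_driver [([0.5, -0.472, -0.0], 0.78), ([0.355, -0.501, -0.006], 0.51)]
side heat_sink [([0.478, -0.121, 0.0], 0.56)]
side terminal_block [([0.436, -0.024, 0.002], 0.5)]
side lever_connector [([0.423, -0.39, -0.0], 0.64)]
side solder_reel [([0.356, -0.498, -0.004], 0.68)]
side flux_tin [([0.583, -0.525, -0.002], 0.81)]
{'clock': 1.0, 'q': array([-1.29989169e+00,  2.63875363e-01,  1.60397008e+00, -1.20535959e-05,
        1.27372345e+00, -3.68889943e-02]), 'joint_vel': array([ 1.61158977e-04, -1.51243662e-05,  7.97084503e-04, -6.25536042e-04,
       -1.88466232e-04, -8.03086029e-04]), 'joint_efforts': array([-5.66533640e-05, -5.02074873e+01, -3.57267737e+01,  7.28187826e-02,
        1.83842133e-02, -2.66813481e-05]), 'tool_pos': array([ 0.20449795, -0.64327958,  0.23873852]), 'tcp_rot': array([ 1.24679115e-05,  9.88180969e-01,  1.53291790e-01, -4.33696743e-06]), 'ft_force': array([ 0.72020847, -0.10591049,  0.46779442]), 'moment': array([-0.07517555,  0.03443434,  0.01958512]), 'gripper_force': 0.0, 'finger_gap': 0.08760863016064803}
```

View pics/top0.png

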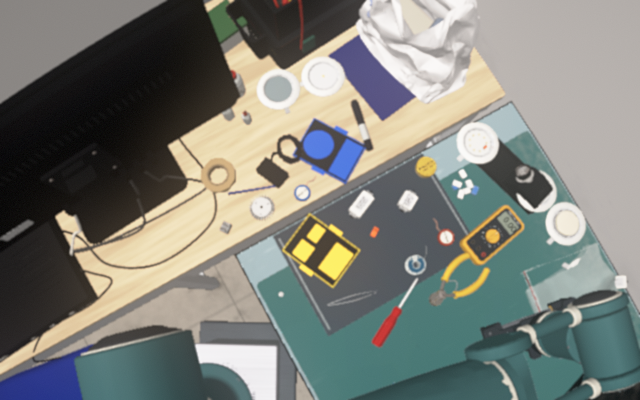

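View pics/side0.png

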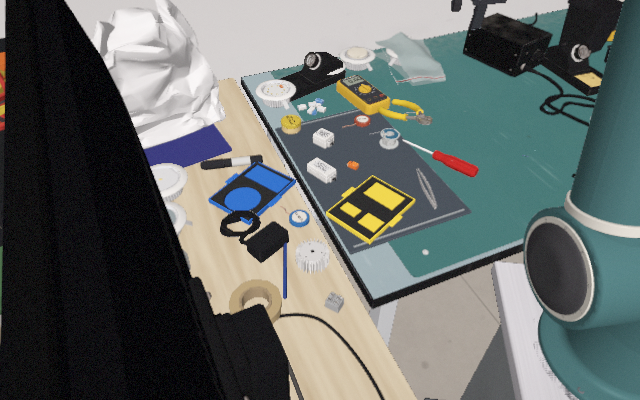

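Run:
```python
from h import *
out=[]
for cam in ['top','side']:
    c=optics.read_camera(cam)
    ys=np.linspace(0.02,-0.58,800); xs=np.linspace(0.74,0.29,600)
    Y,X=np.meshgrid(ys,xs)
    P=np.c_[X.ravel(),Y.ravel(),np.full(X.size,.011)]
    p,_=cv2.projectPoints(P,c['rvec'],c['tvec'],c['camera_matrix'],c['D'])
    p=p.reshape(600,800,2).astype(np.float32)
    im=cv2.remap(c['frame'][:,:,::-1].copy(),p[...,0],p[...,1],cv2.INTER_CUBIC)
    hsv=cv2.cvtColor(im,cv2.COLOR_BGR2HSV)
    def rect(m,box,nm):
        r0,r1,c0,c1=box; mm=np.zeros_like(m); mm[r0:r1,c0:c1]=m[r0:r1,c0:c1]
        cs,_=cv2.findContours(mm,cv2.RETR_EXTERNAL,cv2.CHAIN_APPROX_NONE)
        if not cs: return
        k=max(cs,key=cv2.contourArea)
        q=cv2.boxPoints(cv2.minAreaRect(k))
        W=np.c_[.74-q[:,1]*.45/599,.02-q[:,0]*.6/799]
        e=W[1]-W[0];f=W[2]-W[1]
        print(cam,nm,W.mean(0).round(4),'len',np.linalg.norm(e).round(4),np.degrees(np.arctan2(e[1],e[0])).round(1),'len',np.linalg.norm(f).round(4),np.degrees(np.arctan2(f[1],f[0])).round(1))
    def bx(x,y,r): 
        cc=int((.02-y)/.6*799);rr=int((.74-x)/.45*599);n=int(r*1331);return max(rr-n,0),rr+n,max(cc-n,0),cc+n
    H,S,V=cv2.split(hsv)
    rect(((H>100)&(H<128)&(S>120)&(V>90)).astype(np.uint8),bx(.627,-.281,.11),'blue')
    rect(((H>20)&(H<35)&(S>130)&(V>110)).astype(np.uint8),bx(.378,-.259,.11),'yellow')
    w=((S<45)&(V>150)).astype(np.uint8)
    rect(w,bx(.489,-.363,.055),'long');rect(w,bx(.502,-.471,.05),'short')
    rect(((H>5)&(H<18)&(S>120)).astype(np.uint8),bx(.425,-.39,.03),'lever')
    cv2.imwrite(f'pics/rect_{cam}.png',im)
```

```text
top blue [ 0.6023 -0.3198] len 0.1033 -28.9 len 0.0531 -119.0
top yellow [ 0.3787 -0.2607] len 0.1317 -35.5 len 0.1524 -125.5
top long [ 0.4918 -0.3571] len 0.074 -37.3 len 0.0368 -127.3
top short [ 0.5011 -0.4718] len 0.0525 -31.7 len 0.0386 -121.8
top lever [ 0.4238 -0.3891] len 0.0269 -26.6 len 0.0144 -116.6
side blue [ 0.613  -0.2894] len 0.1181 -29.8 len 0.127 -119.8
side yellow [ 0.3772 -0.2597] len 0.1307 -35.6 len 0.1599 -125.7
side long [ 0.4872 -0.3591] len 0.0811 -37.3 len 0.0506 -127.3
side short [ 0.4964 -0.4761] len 0.0624 -32.3 len 0.061 -122.3
side lever [ 0.4202 -0.3851] len 0.0285 -24.4 len 0.0248 -114.5
```

View pics/rect_top.png

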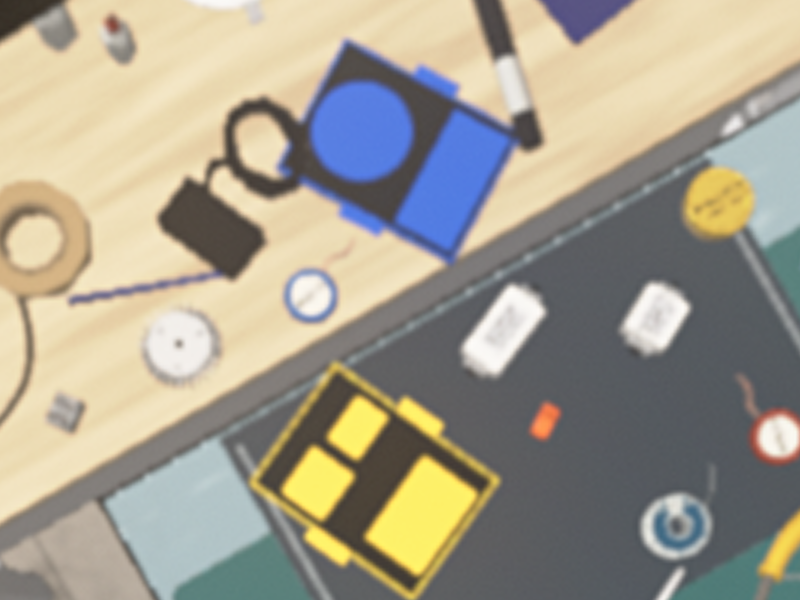

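```bash
cat >> h.py <<'E'
def yaw(s): w,x,y,z=s['tcp_rot']; from scipy.spatial.transform import Rotation as R; M=R.from_quat([x,y,z,w]).as_matrix(); return np.degrees(np.arctan2(M[1,1],M[0,1])),M
def go(x,y,z,ty,frm=None):
    """needed units from current (or frm=(x,y,z,ty)): turn, then xy in the turned tool axes, z"""
    s=sensors.sense(); cy,M=yaw(s); p=s['tool_pos']
    if frm: p=np.array(frm[:3]); cy=frm[3]
    a=(cy-ty+180)%360-180
    t=np.radians(ty); ya=np.array([np.cos(t),np.sin(t)]); xa=np.array([-ya[1],ya[0]])
    d=np.array([x,y])-p[:2]
    print('turn %.3f  x %.2f y %.2f z %.2f | cur'%(a/60,d@xa/.03,d@ya/.03,-(z-p[2])/.03),np.round(p,4),round(cy,1),round(s['clock'],2))
E
python3 -c "
from h import *
go(.47,-.42,.25,-122)"
```

```text
turn 0.827  x 3.56 y -11.00 z -0.38 | cur [ 0.2045 -0.6433  0.2387] -72.4 1.1
```

```bash
python3 -m jog '{"slide":[[0,0,-0.06],[0,0,-0.06],[0,0,-0.06],[0,0,-0.06],[0,0,-0.06],[0,0,-0.06],[0,0,-0.02],[0.27,-0.85,0],[0.27,-0.85,0],[0.27,-0.85,0]],"turn":[0.118,0.118,0.118,0.118,0.118,0.118,0.118,0,0,0]}' 0 20
python3 -m jog '{"slide":[[0.27,-0.85,0],[0.27,-0.85,0],[0.27,-0.85,0],[0.27,-0.85,0],[0.27,-0.85,0],[0.27,-0.85,0],[0.27,-0.85,0],[0.27,-0.85,0],[0.27,-0.85,0],[0.27,-0.85,0]],"turn":[0,0,0,0,0,0,0,0,0,0]}'
python3 - <<'E'
from h import *
go(.47,-.42,.25,-122)
c=snap('wrist','w1')
R=cv2.Rodrigues(c['rvec'])[0];print('cam',(-R.T@c['tvec'].reshape(3)),R[2])
E
```

```text
clock: 1.93
tool_pos: [0.2658, -0.5908, 0.25]
tcp_rot: [-0.0, 0.961, -0.276, 0.0]
ft_force: [0.4, -0.0, 0.4]
finger_gap: 0.0881
gripper_force: 0.0
clock: 2.77
tool_pos: [0.4701, -0.4166, 0.2503]
tcp_rot: [0.0, 0.961, -0.275, 0.0]
ft_force: [0.2, -0.1, -0.2]
finger_gap: 0.088
gripper_force: 0.0
turn 0.001  x 0.06 y 0.10 z 0.01 | cur [ 0.4701 -0.4166  0.2503] -121.9 2.77
cam [ 0.54214577 -0.46278719  0.39624653] [-0.27576374  0.17002735 -0.94606821]
```

View pics/w1.png

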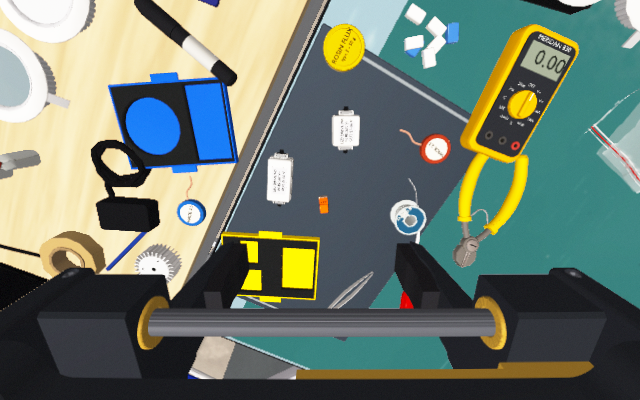

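```bash
cat >> h.py <<'E'
def rectify(c,x0,x1,y0,y1,z,res=.0005):
    xs=np.arange(x1,x0,-res); ys=np.arange(y1,y0,-res); Y,X=np.meshgrid(ys,xs)
    p,_=cv2.projectPoints(np.c_[X.ravel(),Y.ravel(),np.full(X.size,z)],c['rvec'],c['tvec'],c['camera_matrix'],c['D'])
    p=p.reshape(*X.shape,2).astype(np.float32)
    return cv2.remap(c['frame'][:,:,::-1].copy(),p[...,0],p[...,1],cv2.INTER_CUBIC)
def blobs(c,kind,x0,x1,y0,y1,z,amin=6e-5,res=.0005,n=6):
    im=rectify(c,x0,x1,y0,y1,z,res); H,S,V=cv2.split(cv2.cvtColor(im,cv2.COLOR_BGR2HSV))
    m={'blue':(H>100)&(H<128)&(S>120)&(V>90),'yellow':(H>20)&(H<35)&(S>130)&(V>110),'white':(S<45)&(V>150),'orange':(H>3)&(H<20)&(S>120)&(V>120),'bright':(S<50)&(V>110)}[kind].astype(np.uint8)
    m=cv2.morphologyEx(m,cv2.MORPH_OPEN,np.ones((7,7),np.uint8))
    cs,_=cv2.findContours(m,cv2.RETR_LIST,cv2.CHAIN_APPROX_NONE)
    for k in sorted(cs,key=cv2.contourArea,reverse=True)[:n]:
        A=cv2.contourArea(k)*res**2
        if A<amin: continue
        q=cv2.boxPoints(cv2.minAreaRect(k)); W=np.c_[x1-q[:,1]*res,y1-q[:,0]*res]; e=W[1]-W[0];f=W[2]-W[1]
        if np.linalg.norm(e)<np.linalg.norm(f): e,f=f,e
        print(kind,'c',W.mean(0).round(4),'size mm',(1e3*np.linalg.norm(e)).round(1),(1e3*np.linalg.norm(f)).round(1),'long ang',round(np.degrees(np.arctan2(e[1],e[0]))%180,1),'fill',round(A/np.linalg.norm(e)/np.linalg.norm(f),2))
    return im
E
python3 - <<'E'
from h import *
for cam in ['top','wrist']:
    c=optics.read_camera(cam); print(cam)
    blobs(c,'blue',.54,.73,-.38,-.18,.008); blobs(c,'yellow',.28,.48,-.36,-.16,.008)
    print('long');blobs(c,'white',.43,.55,-.42,-.31,.022);print('short');blobs(c,'white',.45,.56,-.52,-.43,.026);blobs(c,'orange',.39,.46,-.42,-.36,.009)
    print('sink');blobs(c,'bright',.42,.53,-.17,-.07,.027,n=2)
E
```

```text
top
blue c [ 0.6423 -0.2515] size mm 76.0 74.5 long ang 90.0 fill 0.79
blue c [ 0.6032 -0.3205] size mm 104.0 54.3 long ang 150.9 fill 0.65
blue c [ 0.5781 -0.252 ] size mm 36.2 10.4 long ang 62.8 fill 0.84
blue c [ 0.6789 -0.3068] size mm 31.8 9.9 long ang 61.9 fill 0.87
long
white c [ 0.5058 -0.3686] size mm 37.0 33.9 long ang 51.3 fill 0.84
white c [ 0.4416 -0.3243] size mm 47.8 16.4 long ang 48.4 fill 0.65
white c [ 0.5447 -0.3403] size mm 11.5 10.5 long ang 90.0 fill 0.68
short
white c [ 0.488  -0.4628] size mm 38.4 28.5 long ang 59.0 fill 0.84
white c [ 0.5362 -0.4658] size mm 73.4 16.9 long ang 57.6 fill 0.38
white c [ 0.4535 -0.4705] size mm 26.0 7.0 long ang 90.0 fill 0.74
sink
bright c [ 0.4677 -0.1135] size mm 116.5 80.5 long ang 112.1 fill 0.53
bright c [ 0.435 -0.144] size mm 51.0 30.0 long ang 90.0 fill 0.53
wrist
blue c [ 0.6049 -0.3237] size mm 99.1 47.8 long ang 151.6 fill 0.97
blue c [ 0.6415 -0.2555] size mm 75.0 74.0 long ang 0.0 fill 0.79
blue c [ 0.5883 -0.3468] size mm 104.8 7.5 long ang 150.9 fill 0.68
blue c [ 0.6794 -0.3101] size mm 37.6 12.3 long ang 61.5 f
[... 220 characters left out ...]
ow c [ 0.3762 -0.2231] size mm 40.7 36.0 long ang 144.0 fill 0.78
yellow c [ 0.4188 -0.2524] size mm 39.7 27.6 long ang 145.5 fill 0.7
yellow c [ 0.3249 -0.2331] size mm 50.5 13.4 long ang 54.3 fill 0.72
yellow c [ 0.3088 -0.306 ] size mm 18.2 4.7 long ang 146.3 fill 0.79
long
white c [ 0.4922 -0.3635] size mm 72.0 34.5 long ang 142.9 fill 0.89
white c [ 0.546  -0.3667] size mm 18.4 4.9 long ang 118.1 fill 0.7
white c [ 0.5273 -0.3346] size mm 18.0 5.1 long ang 118.6 fill 0.7
short
white c [ 0.5012 -0.4745] size mm 49.6 36.4 long ang 149.0 fill 0.86
orange c [ 0.4234 -0.3929] size mm 25.4 13.7 long ang 151.9 fill 0.88
sink
bright c [ 0.4812 -0.1294] size mm 69.1 60.9 long ang 106.3 fill 0.72
```

```bash
python3 -c "
from h import *
go(.501,-.473,.010,-121)
go(.353,-.3005,.08,-125.6,(.501,-.473,.08,-121))"
```

```text
turn -0.012  x 1.85 y 1.09 z 8.01 | cur [ 0.4704 -0.4164  0.2502] -121.7 2.92
turn 0.077  x -7.36 y -1.80 z -0.00 | cur [ 0.501 -0.473  0.08 ] -121 2.92
```

```bash
python3 -m jog '{"slide":[[0.6,0.36,0.3],[0.6,0.36,0.5],[0.6,0.37,0.8],[0.05,0,0.95],[0,0,0.95],[0,0,0.95],[0,0,0.95],[0,0,0.95],[0,0,0.9],[0,0,0.76]],"turn":[-0.012,0,0,0,0,0,0,0,0,0]}' 40 25
python3 -m jog '{"slide":[[0,0,0],[0,0,0],[0,0,0],[0,0,0],[0,0,0],[0,0,0],[0,0,0],[0,0,0],[0,0,0],[0,0,0]],"turn":[0,0,0,0,0,0,0,0,0,0]}' 255 25
```

```text
clock: 3.75
tool_pos: [0.4976, -0.4749, 0.0075]
tcp_rot: [-0.0, 0.963, -0.269, -0.001]
ft_force: [-0.1, -0.7, 0.7]
finger_gap: 0.0742
gripper_force: 0.0
clock: 4.58
tool_pos: [0.5005, -0.4755, 0.0119]
tcp_rot: [0.001, 0.963, -0.269, 0.001]
ft_force: [-0.8, -0.2, 5.3]
finger_gap: 0.0356
gripper_force: 25.0
```

```bash
python3 -m jog '{"slide":[[0,0,-0.9],[0,0,-0.9],[0,0,-0.5],[-0.9,-0.22,0],[-0.95,-0.23,0],[-1,-0.25,0],[-1,-0.25,0],[-1,-0.25,0],[-1,-0.25,0],[-0.5,-0.3,0]],"turn":[0.077,0,0,0,0,0,0,0,0,0]}'
python3 - <<'E'
from h import *
go(.353,-.3005,.0165,-125.6)
c=snap('wrist','w2'); c=optics.read_camera('top')
blobs(c,'blue',.54,.73,-.38,-.18,.008); blobs(c,'yellow',.28,.48,-.36,-.16,.008)
E
```

```text
clock: 5.42
tool_pos: [0.3726, -0.3176, 0.078]
tcp_rot: [-0.001, 0.952, -0.307, -0.002]
ft_force: [-0.3, -0.1, -0.6]
finger_gap: 0.0358
gripper_force: 25.0
turn -0.004  x -0.86 y -0.08 z 2.05 | cur [ 0.3726 -0.3176  0.078 ] -125.8 5.42
blue c [ 0.603  -0.3196] size mm 103.5 52.3 long ang 151.8 fill 0.93
blue c [ 0.6425 -0.2515] size mm 76.0 74.0 long ang 90.0 fill 0.79
blue c [ 0.5781 -0.2518] size mm 35.8 10.1 long ang 62.8 fill 0.84
blue c [ 0.679  -0.3067] size mm 31.6 9.7 long ang 62.1 fill 0.86
yellow c [ 0.3474 -0.259 ] size mm 124.8 76.2 long ang 63.4 fill 0.53
yellow c [ 0.4005 -0.2438] size mm 15.9 9.5 long ang 45.0 fill 0.78
```

View pics/w2.png

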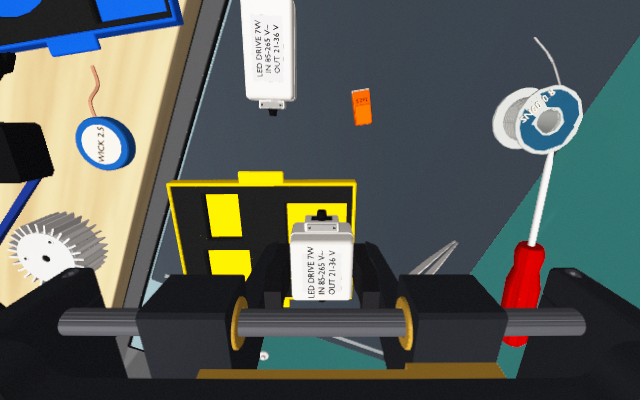

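Run:
```python
from h import *
c=optics.read_camera('wrist')
blobs(c,'yellow',.28,.48,-.36,-.16,.008,n=5)
blobs(c,'orange',.39,.46,-.42,-.36,.009)
print('held, top z ~.094');im=blobs(c,'white',.3,.45,-.38,-.26,.094,n=2)
print('sink');blobs(c,'bright',.42,.53,-.17,-.07,.027,n=1)
```

```text
yellow c [ 0.4253 -0.2971] size mm 153.7 13.7 long ang 54.4 fill 0.51
yellow c [ 0.419 -0.252] size mm 38.9 26.9 long ang 144.5 fill 0.96
yellow c [ 0.3815 -0.2252] size mm 36.9 28.0 long ang 54.3 fill 0.86
yellow c [ 0.3751 -0.3158] size mm 50.3 20.8 long ang 56.3 fill 0.56
yellow c [ 0.3196 -0.2404] size mm 12.7 7.4 long ang 135.0 fill 0.74
orange c [ 0.4234 -0.3922] size mm 24.1 13.4 long ang 153.4 fill 0.92
held, top z ~.094
white c [ 0.3783 -0.3223] size mm 48.3 33.2 long ang 144.2 fill 0.71
sink
bright c [ 0.4785 -0.1329] size mm 75.5 54.1 long ang 75.3 fill 0.75
```

```bash
python3 -m jog '{"slide":[[-0.5,-0.08,0],[-0.41,0,0],[0,0,0.4],[0,0,0.5],[0,0,0.5],[0,0,0.4],[0,0,0.2],[0,0,0.03],[0,0,0],[0,0,0]],"turn":[0,0,0,0,0,0,0,0,0,0]}'
python3 -c "
from h import *
go(.3524,-.3001,.0165,-125.6)"
```

```text
clock: 6.4
tool_pos: [0.3555, -0.3031, 0.0184]
tcp_rot: [0.0, 0.952, -0.308, 0.0]
ft_force: [-0.2, -0.4, -0.6]
finger_gap: 0.0359
gripper_force: 25.0
turn -0.004  x -0.14 y -0.02 z 0.06 | cur [ 0.3555 -0.3031  0.0184] -125.8 6.4
```

```bash
python3 -m jog '{"slide":[[-0.08,0,0],[-0.09,0,0],[0,0,0.04],[0,0,0],[0,0,0],[0,0,0],[0,0,0],[0,0,0],[0,0,0],[0,0,0]],"turn":[0,0,0,0,0,0,0,0,0,0]}'
python3 -m jog '{"slide":[[0,0,0],[0,0,0],[0,0,0],[0,0,-0.2],[0,0,-0.8],[0,0,-1],[0,0,-1],[0,0,-1],[0,0,-1],[0,0,-1]],"turn":[0,0,0,0,0,0,0,0,0,0]}' 100
python3 - <<'E'
from h import *
go(.4234,-.3922,.004,-117)
c=snap('wrist','w3')
E
```

```text
clock: 7.23
tool_pos: [0.3509, -0.2995, 0.0169]
tcp_rot: [-0.0, 0.952, -0.308, -0.0]
ft_force: [-1.3, 1.1, 3.1]
finger_gap: 0.0361
gripper_force: 25.0
clock: 8.07
tool_pos: [0.3506, -0.2992, 0.1986]
tcp_rot: [0.0, 0.952, -0.308, 0.0]
ft_force: [1.2, -1.1, -0.4]
finger_gap: 0.0534
gripper_force: 0.0
turn -0.147  x 3.57 y 1.66 z 6.49 | cur [ 0.3506 -0.2992  0.1986] -125.8 8.07
```

View pics/w3.png

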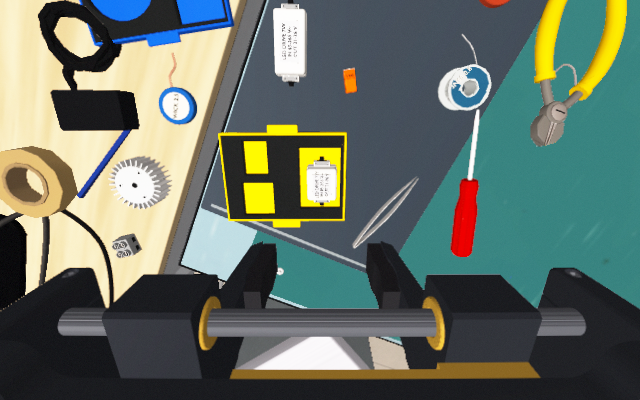

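Run:
```python
from h import *
c=optics.read_camera('wrist')
im=rectify(c,.39,.53,-.18,0.01,.02,.00025); cv2.imwrite('pics/r3.png',im)
blobs(c,'yellow',.28,.48,-.36,-.16,.008,n=5)
blobs(c,'orange',.39,.46,-.42,-.36,.009)
go(.4234,-.392,.004,-117)
for n in ['terminal_block','heat_sink','lever_connector']: print(n,[(np.round(d['position'],3),round(d['score'],2)) for d in nets.place_of(n,'wrist')[:1]])
```

```text
yellow c [ 0.3525 -0.2999] size mm 76.1 51.2 long ang 144.3 fill 0.41
yellow c [ 0.3766 -0.2216] size mm 41.8 38.3 long ang 144.2 fill 0.96
yellow c [ 0.4187 -0.252 ] size mm 41.0 28.6 long ang 144.5 fill 0.94
yellow c [ 0.4246 -0.2974] size mm 153.6 15.7 long ang 53.4 fill 0.4
yellow c [ 0.3294 -0.2287] size mm 41.8 13.0 long ang 54.1 fill 0.86
orange c [ 0.4232 -0.3924] size mm 24.8 13.9 long ang 153.4 fill 0.9
turn -0.147  x 3.43 y 1.61 z 6.64 | cur [ 0.3538 -0.3022  0.2031] -125.8 8.17
terminal_block [(array([ 0.43 , -0.03 , -0.002]), 0.69)]
heat_sink [(array([ 0.481, -0.12 , -0.002]), 0.85)]
lever_connector [(array([ 0.422, -0.393,  0.001]), 0.78)]
```

View pics/r3.png

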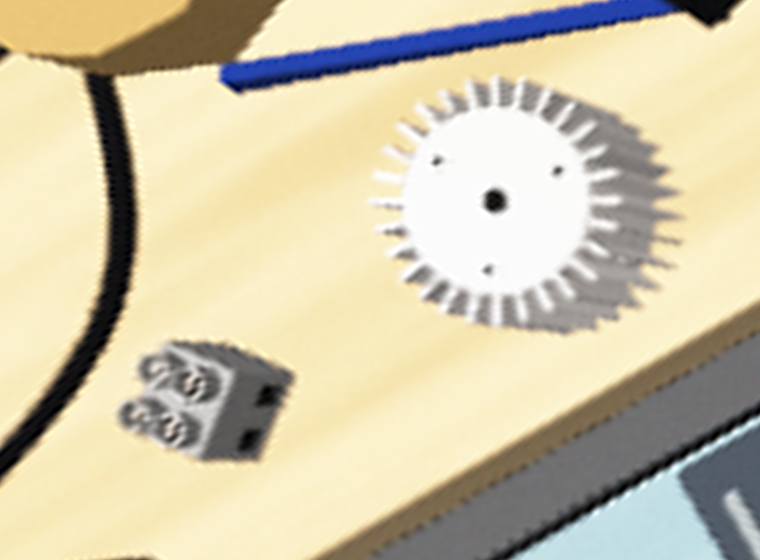

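```bash
python3 -m jog '{"slide":[[0,0,0.2],[0,0,0.3],[0.5,0.22,0.6],[0.7,0.33,0.6],[0.8,0.38,0.6],[0.8,0.38,0.8],[0.6,0.3,0.8],[0.03,0,0.9],[0,0,0.7],[0,0,0]],"turn":[-0.1,-0.047,0,0,0,0,0,0,0,0]}' 130 15
python3 -c "
from h import *
go(.423,-.3923,.003,-117)"
```

```text
clock: 9.15
tool_pos: [0.4161, -0.3848, 0.0242]
tcp_rot: [-0.004, 0.972, -0.234, -0.006]
ft_force: [-0.7, 1.4, -1.2]
finger_gap: 0.0432
gripper_force: 0.0
turn -0.000  x 0.32 y 0.12 z 0.71 | cur [ 0.4161 -0.3848  0.0242] -117.0 9.15
```

```bash
python3 -m jog '{"slide":[[0.15,0.06,0],[0.1,0.04,0],[0,0,0.1],[0,0,0.1],[0,0,0.1],[0,0,0],[0,0,0],[0,0,0],[0,0,0],[0,0,0]],"turn":[0,0,0,0,0,0,0,0,0,0]}'
python3 -c "
from h import *
go(.423,-.3923,.003,-117)"
```

```text
clock: 9.98
tool_pos: [0.426, -0.3954, 0.0229]
tcp_rot: [0.0, 0.972, -0.234, 0.0]
ft_force: [0.1, 0.0, 0.9]
finger_gap: 0.0432
gripper_force: 0.0
turn -0.000  x -0.14 y -0.05 z 0.66 | cur [ 0.426  -0.3954  0.0229] -117.0 9.98
```

```bash
python3 -m jog '{"slide":[[-0.14,-0.05,0],[0,0,0.2],[0,0,0.2],[0,0,0.15],[0,0,0.1],[0,0,0],[0,0,0],[0,0,0],[0,0,0],[0,0,0]],"turn":[0,0,0,0,0,0,0,0,0,0]}'
python3 -m jog '{"slide":[[0,0,0],[0,0,0],[0,0,0],[0,0,0],[0,0,0],[0,0,0],[0,0,0],[0,0,-0.5],[0,0,-0.9],[0,0,-0.9]],"turn":[0,0,0,0,0,0,0,0,0,0]}' 255 15
python3 -c "
from h import *
go(.419,-.252,.08,-125.6)"
```

```text
clock: 10.82
tool_pos: [0.4231, -0.3923, 0.0035]
tcp_rot: [0.0, 0.972, -0.233, 0.0]
ft_force: [-0.1, 0.1, 0.1]
finger_gap: 0.0431
gripper_force: 0.0
clock: 11.65
tool_pos: [0.4218, -0.3909, 0.0715]
tcp_rot: [-0.001, 0.972, -0.233, -0.002]
ft_force: [0.0, -0.9, -1.0]
finger_gap: 0.0123
gripper_force: 15.0
turn 0.143  x -2.77 y -3.71 z -0.28 | cur [ 0.4218 -0.3909  0.0715] -117.0 11.65
```

```bash
python3 -m jog '{"slide":[[0,0,0],[0,0,0],[-0.4,-0.5,0],[-0.5,-0.7,0],[-0.6,-0.8,0],[-0.6,-0.8,0],[-0.5,-0.7,0],[-0.15,-0.22,0],[0,0,0],[0,0,0]],"turn":[0.1,0.045,0,0,0,0,0,0,0,0]}'
python3 - <<'E'
from h import *
go(.419,-.252,.0125,-125.7)
c=snap('wrist','w4')
im=rectify(c,.36,.46,-.30,-.2,.07,.0002)
blobs(c,'orange',.38,.46,-.30,-.21,.08)
E
```

```text
clock: 12.48
tool_pos: [0.4215, -0.2537, 0.0725]
tcp_rot: [0.0, 0.952, -0.306, 0.001]
ft_force: [-0.3, 0.1, 0.4]
finger_gap: 0.0118
gripper_force: 15.0
turn 0.001  x -0.10 y 0.00 z 2.00 | cur [ 0.4215 -0.2537  0.0725] -125.6 12.48
orange c [ 0.4226 -0.2559] size mm 24.4 12.3 long ang 144.5 fill 0.9
```

View pics/w4.png

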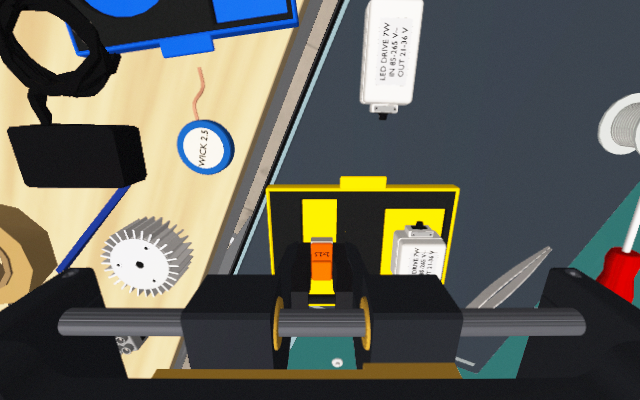

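```bash
python3 -m jog '{"slide":[[-0.15,0,0],[0,0,0.4],[0,0,0.5],[0,0,0.5],[0,0,0.4],[0,0,0.2],[0,0,0.02],[0,0,0],[0,0,0],[0,0,0]],"turn":[0,0,0,0,0,0,0,0,0,0]}'
python3 -m jog '{"slide":[[0,0,0],[0,0,0],[0,0,0],[0,0,0],[0,0,0],[0,0,-0.2],[0,0,-0.8],[0,0,-1],[0,0,-1],[0,0,-1]],"turn":[0,0,0,0,0,0,0,0,0,0]}' 170
python3 - <<'E'
from h import *
print(yaw(sensors.sense())[0])
c=snap('wrist','w5')
blobs(c,'orange',.38,.46,-.30,-.21,.014)
blobs(c,'white',.43,.55,-.42,-.31,.022)
im=rectify(c,.34,.49,-.38,-.01,.02,.0005)
im2=rectify(c,.39,.47,-.08,0.02,.02,.00025)
cv2.imwrite('pics/r5.png',np.vstack([im[:, :740],cv2.copyMakeBorder(im2,0,0,0,740-im2.shape[1],cv2.BORDER_CONSTANT)]))
go(.479,-.119,.09,-119)
E
```

```text
clock: 13.37
tool_pos: [0.4176, -0.2513, 0.0119]
tcp_rot: [0.0, 0.952, -0.307, 0.0]
ft_force: [-0.8, -0.0, -0.7]
finger_gap: 0.0122
gripper_force: 15.0
clock: 14.2
tool_pos: [0.417, -0.2504, 0.1331]
tcp_rot: [-0.0, 0.952, -0.307, -0.0]
ft_force: [-0.4, 0.2, -0.3]
finger_gap: 0.0293
gripper_force: 0.0
-125.70177666454501
orange c [ 0.418  -0.2534] size mm 23.2 12.0 long ang 144.5 fill 0.9
white c [ 0.4906 -0.3588] size mm 70.5 34.9 long ang 142.7 fill 0.89
white c [ 0.532  -0.3322] size mm 56.1 11.6 long ang 120.1 fill 0.85
turn -0.112  x -0.47 y -4.84 z 1.66 | cur [ 0.4208 -0.2529  0.1398] -125.7 14.25
```

View pics/r5.png

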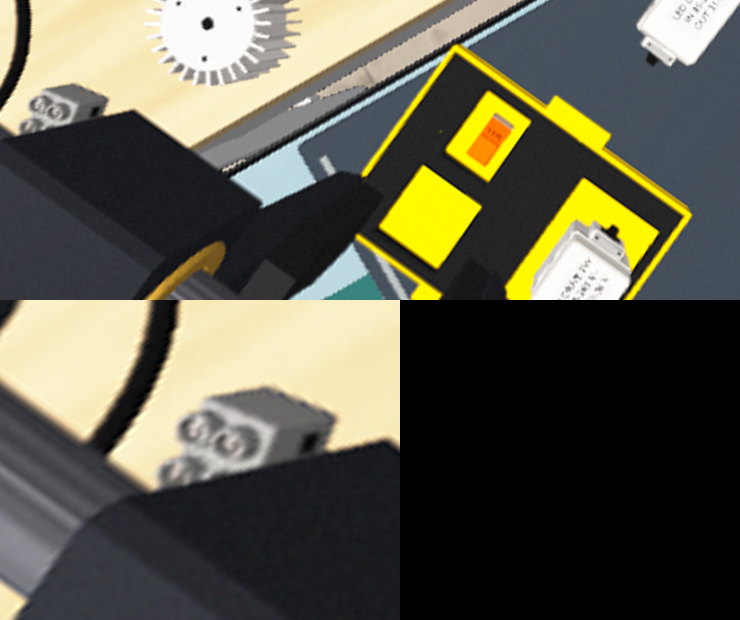

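```bash
python3 -m jog '{"slide":[[0,0,0],[0,0,0],[0,0,0],[0,0,0],[0,0,0],[0,0,0],[0,0,0],[0,0,0],[0,0,0],[0,0,0]],"turn":[-0.116,-0.116,-0.116,-0.116,-0.116,-0.116,-0.116,-0.116,-0.116,-0.116]}' 125 20
python3 -c "
from h import *
go(.4305,-.031,.09,-24)"
```

```text
clock: 15.08
tool_pos: [0.4174, -0.2506, 0.1319]
tcp_rot: [0.0, 0.956, 0.294, 0.0]
ft_force: [-0.4, 0.0, -0.1]
finger_gap: 0.0448
gripper_force: 0.0
turn -0.529  x 6.87 y -2.58 z 1.40 | cur [ 0.4174 -0.2506  0.1319] -55.8 15.08
```

```bash
python3 -m jog '{"slide":[[0,0,0],[0,0,0],[0,0,0],[0,0,0],[0,0,0],[0.8,-0.6,0],[0.9,-0.65,0],[0.9,-0.65,0],[0.9,-0.65,0],[0,0,0]],"turn":[-0.106,-0.106,-0.106,-0.106,-0.105,0,0,0,0,0]}'
python3 - <<'E'
from h import *
c=optics.read_camera('wrist')
im2=rectify(c,.38,.53,-.17,0.03,.02,.00025); cv2.imwrite('pics/r6.png',im2)
go(.4305,-.031,.09,-24)
E
```

```text
clock: 15.92
tool_pos: [0.3888, -0.1192, 0.131]
tcp_rot: [-0.002, 0.84, 0.543, -0.0]
ft_force: [-0.3, -0.6, -0.1]
finger_gap: 0.0446
gripper_force: 0.0
turn -0.002  x 3.30 y 0.00 z 1.38 | cur [ 0.3901 -0.1214  0.1315] -24.1 15.97
```

View pics/r6.png

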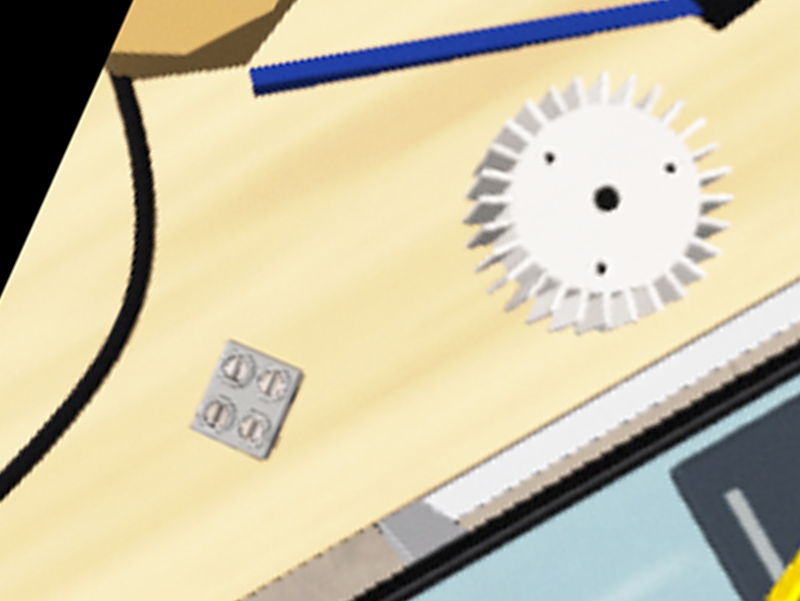

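```bash
python3 -m jog '{"slide":[[0,0,0.1],[0.7,0,0.2],[0.9,0,0.3],[0.9,0,0.3],[0.7,0,0.4],[0.05,0,0.4],[0,0,0.4],[0,0,0.1],[0,0,0],[0,0,0]],"turn":[-0.03,0,0,0,0,0,0,0,0,0]}' 120
python3 -c "
from h import *
go(.430,-.0318,.010,-22.2)"
```

```text
clock: 16.8
tool_pos: [0.4289, -0.0341, 0.0659]
tcp_rot: [0.0, 0.832, 0.555, 0.0]
ft_force: [0.2, -0.0, 0.2]
finger_gap: 0.0464
gripper_force: 0.0
turn -0.007  x 0.09 y 0.01 z 1.86 | cur [ 0.4289 -0.0341  0.0659] -22.6 16.8
```

```bash
python3 -m jog '{"slide":[[0.09,0,0.2],[0,0,0.4],[0,0,0.4],[0,0,0.4],[0,0,0.3],[0,0,0.15],[0,0,0],[0,0,0],[0,0,0],[0,0,0]],"turn":[-0.007,0,0,0,0,0,0,0,0,0]}'
python3 -m jog '{"slide":[[0,0,0],[0,0,0],[0,0,0],[0,0,0],[0,0,0],[0,0,-0.3],[0,0,-0.5],[0,0,-0.5],[0,0,-0.7],[0,0,0]],"turn":[0,0,0,0,0,0,0,0,0,0]}' 255 20
python3 -c "
from h import *
go(.3775,-.222,.08,-125.6)"
```

```text
clock: 17.63
tool_pos: [0.4302, -0.031, 0.0108]
tcp_rot: [0.0, 0.83, 0.558, 0.001]
ft_force: [-0.3, -0.0, 0.3]
finger_gap: 0.0467
gripper_force: 0.0
clock: 18.47
tool_pos: [0.4325, -0.0313, 0.074]
tcp_rot: [0.002, 0.83, 0.558, 0.003]
ft_force: [1.5, 0.5, -1.0]
finger_gap: 0.0252
gripper_force: 20.0
turn 1.724  x 2.21 y 6.24 z -0.20 | cur [ 0.4325 -0.0313  0.074 ] -22.1 18.47
```

```bash
python3 -m jog '{"slide":[[0,0,0],[0,0,0],[0,0,0],[0,0,0],[0,0,0],[0,0,0],[0,0,0],[0,0,0],[0,0,0],[0,0,0]],"turn":[0.116,0.116,0.116,0.116,0.116,0.116,0.116,0.116,0.116,0.116]}'
python3 -m jog '{"slide":[[0,0,0],[0,0,0],[0,0,0],[0,0,0],[0,0,0],[0.35,0.9,0],[0.38,1,0],[0.38,1,0],[0.38,1,0],[0.3,1,0]],"turn":[0.113,0.113,0.113,0.113,0.113,0,0,0,0,0]}'
python3 -m jog '{"slide":[[0.3,1,0],[0.1,0.33,0],[0,0,0],[0,0,0.2],[0,0,0.3],[0,0,0.3],[0,0,0.2],[0,0,0],[0,0,0],[0,0,0]],"turn":[0,0,0,0,0,0,0,0,0,0]}'
python3 - <<'E'
from h import *
go(.377,-.2218,.017,-125.6)
snap('wrist','w7')
E
```

```text
clock: 19.3
tool_pos: [0.429, -0.0309, 0.0696]
tcp_rot: [-0.0, 1.0, -0.018, -0.0]
ft_force: [0.3, 0.2, -0.3]
finger_gap: 0.0256
gripper_force: 20.0
clock: 20.13
tool_pos: [0.3869, -0.183, 0.0699]
tcp_rot: [0.0, 0.952, -0.306, 0.0]
ft_force: [0.6, -0.1, -0.0]
finger_gap: 0.0257
gripper_force: 20.0
clock: 20.97
tool_pos: [0.3741, -0.2207, 0.04]
tcp_rot: [-0.0, 0.952, -0.306, -0.0]
ft_force: [0.2, 0.3, 0.0]
finger_gap: 0.0257
gripper_force: 20.0
turn 0.000  x 0.10 y -0.03 z 0.77 | cur [ 0.3741 -0.2207  0.04  ] -125.6 20.97
```

View pics/w7.png

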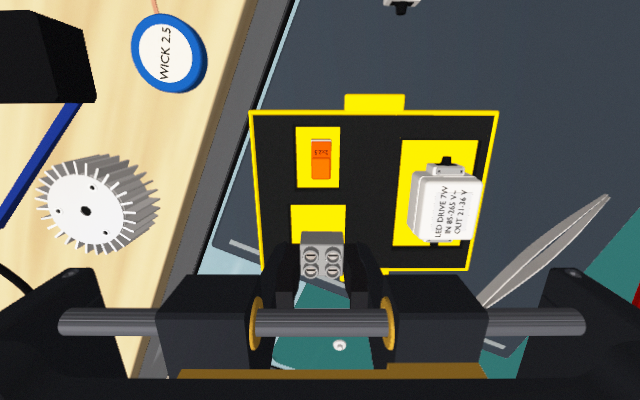

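```bash
python3 -m jog '{"slide":[[0.1,-0.03,0],[0,0,0.2],[0,0,0.25],[0,0,0.2],[0,0,0.12],[0,0,0],[0,0,0],[0,0,0],[0,0,0],[0,0,0]],"turn":[0,0,0,0,0,0,0,0,0,0]}'
python3 -m jog '{"slide":[[0,0,0],[0,0,0],[0,0,0],[0,0,-0.1],[0,0,-0.5],[0,0,-0.9],[0,0,-0.9],[0,0,-0.5],[0,0,0],[0,0,0]],"turn":[0,0,0,0,0,0,0,0,0,0]}' 140
python3 - <<'E'
from h import *
go(.479,-.119,.10,-119)
c=snap('wrist','w8')
blobs(c,'blue',.54,.73,-.38,-.18,.008,n=2)
E
```

```text
clock: 21.85
tool_pos: [0.377, -0.2222, 0.0172]
tcp_rot: [0.0, 0.952, -0.306, 0.0]
ft_force: [-0.5, -0.5, -0.4]
finger_gap: 0.0258
gripper_force: 20.0
clock: 22.68
tool_pos: [0.3776, -0.2226, 0.1049]
tcp_rot: [0.0, 0.952, -0.306, 0.001]
ft_force: [0.2, 0.2, 0.7]
finger_gap: 0.04
gripper_force: 0.0
turn -0.111  x 1.28 y -4.66 z 0.16 | cur [ 0.3776 -0.2226  0.1049] -125.6 22.68
```

View pics/w8.png

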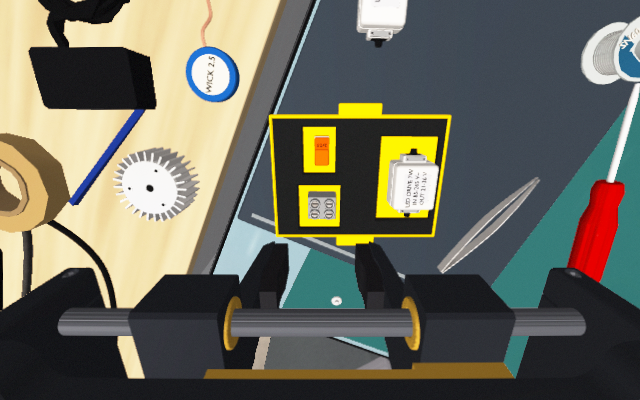

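```bash
python3 -c "
from h import *
go(.479,-.119,.09,-75)"
python3 -m jog '{"slide":[[0,0,0],[0,0,0],[0,0,0],[0,0,0],[0,0,0],[0,0,0],[0,0,0],[0,0,0],[0,0,0],[0,0,0]],"turn":[-0.106,-0.106,-0.106,-0.106,-0.106,-0.106,-0.106,-0.101,0,0]}' 0 30
python3 -c "
from h import *
go(.479,-.119,.09,-75)"
```

```text
turn -0.844  x 4.18 y -2.43 z 0.45 | cur [ 0.3766 -0.2219  0.1036] -125.6 22.73
clock: 23.57
tool_pos: [0.3757, -0.2213, 0.1023]
tcp_rot: [-0.001, 0.992, 0.129, -0.001]
ft_force: [-0.1, -0.1, 0.3]
finger_gap: 0.0879
gripper_force: 0.0
turn -0.004  x 4.21 y -2.40 z 0.41 | cur [ 0.3757 -0.2213  0.1023] -75.2 23.57
```

```bash
python3 -m jog '{"slide":[[0.4,-0.25,0],[0.7,-0.4,0],[0.8,-0.45,0],[0.8,-0.45,0],[0.8,-0.45,0.1],[0.6,-0.35,0.1],[0.1,-0.05,0.1],[0,0,0.1],[0,0,0],[0,0,0]],"turn":[0,0,0,0,0,0,0,0,0,0]}'
python3 - <<'E'
from h import *
go(.479,-.119,.009,-75)
c=snap('wrist','w9')
E
```

```text
clock: 24.4
tool_pos: [0.4787, -0.1205, 0.0912]
tcp_rot: [-0.0, 0.992, 0.129, -0.001]
ft_force: [0.5, -0.0, -1.1]
finger_gap: 0.0881
gripper_force: 0.0
turn -0.002  x 0.02 y -0.04 z 2.74 | cur [ 0.4787 -0.1205  0.0912] -75.1 24.4
```

View pics/w9.png

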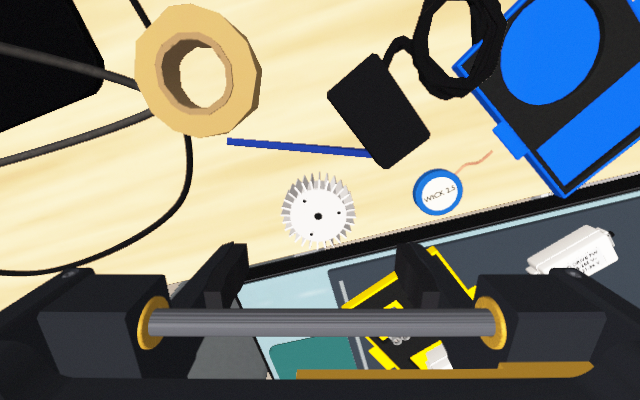

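```bash
python3 -m jog '{"slide":[[0.02,-0.04,0.2],[0,0,0.4],[0,0,0.4],[0,0,0.4],[0,0,0.4],[0,0,0.4],[0,0,0.3],[0,0,0.2],[0,0,0.02],[0,0,0]],"turn":[0,0,0,0,0,0,0,0,0,0]}'
python3 -m jog '{"slide":[[0,0,0],[0,0,0],[0,0,0],[0,0,0],[0,0,0],[0,0,-0.2],[0,0,-0.5],[0,0,-0.6],[0,0,-0.7],[0,0,-0.4]],"turn":[0,0,0,0,0,0,0,0,0,0]}' 255 30
python3 -c "
from h import *
go(.6418,-.2535,.09,-29)"
```

```text
clock: 25.28
tool_pos: [0.4799, -0.1188, 0.0099]
tcp_rot: [-0.0, 0.992, 0.13, -0.0]
ft_force: [-0.5, 0.1, 0.3]
finger_gap: 0.0881
gripper_force: 0.0
clock: 26.12
tool_pos: [0.4811, -0.119, 0.0846]
tcp_rot: [0.0, 0.992, 0.13, 0.001]
ft_force: [1.2, 0.1, -0.7]
finger_gap: 0.0594
gripper_force: 30.0
turn -0.768  x -1.33 y 6.86 z -0.18 | cur [ 0.4811 -0.119   0.0846] -75.1 26.12
```

```bash
python3 -m jog '{"slide":[[0,0,0],[0,0,0],[0,0,0],[0,0,0],[0,0,0],[0,0,0],[0,0,0],[-0.2,0.7,0],[-0.2,0.9,0],[-0.1,0.5,0]],"turn":[-0.11,-0.11,-0.11,-0.11,-0.11,-0.11,-0.108,0,0,0]}'
python3 - <<'E'
from h import *
c=optics.read_camera('wrist')
blobs(c,'blue',.54,.73,-.38,-.18,.008,n=3)
go(.6415,-.255,.09,-29)
E
```

```text
clock: 26.95
tool_pos: [0.5299, -0.1637, 0.0831]
tcp_rot: [0.001, 0.862, 0.508, 0.001]
ft_force: [0.3, 0.3, -1.3]
finger_gap: 0.0594
gripper_force: 30.0
blue c [ 0.6419 -0.2536] size mm 74.2 72.7 long ang 174.8 fill 0.79
blue c [ 0.6807 -0.3129] size mm 38.3 12.1 long ang 61.3 fill 0.89
blue c [ 0.588  -0.2336] size mm 54.1 12.6 long ang 61.5 fill 0.54
turn -0.000  x -0.85 y 4.64 z -0.21 | cur [ 0.532  -0.1653  0.0836] -29.0 27.0
```

```bash
python3 -m jog '{"slide":[[-0.1,0.6,0],[-0.2,0.9,0],[-0.2,0.9,0],[-0.2,0.9,0],[-0.1,0.8,0],[0,0.4,0.1],[0,0,0.3],[0,0,0.4],[0,0,0.2],[0,0,0]],"turn":[0,0,0,0,0,0,0,0,0,0]}'
python3 -c "
from h import *
go(.6418,-.2543,.0155,-29)"
```

```text
clock: 27.83
tool_pos: [0.631, -0.2469, 0.0488]
tcp_rot: [-0.003, 0.861, 0.508, -0.002]
ft_force: [-0.3, 0.1, -1.4]
finger_gap: 0.0592
gripper_force: 30.0
turn 0.001  x -0.04 y 0.43 z 1.11 | cur [ 0.631  -0.2469  0.0488] -29.0 27.83
```

```bash
python3 -m jog '{"slide":[[0,0.2,0],[0,0,0],[0,0,0],[0,0,0],[0,0,0],[0,0,0],[0,0,0],[0,0,0],[0,0,0],[0,0,0]],"turn":[0,0,0,0,0,0,0,0,0,0]}'
python3 -c "
from h import *
go(.6418,-.2543,.0155,-29)"
```

```text
clock: 28.67
tool_pos: [0.6399, -0.2517, 0.0524]
tcp_rot: [-0.0, 0.862, 0.508, 0.0]
ft_force: [-0.5, 0.7, -1.9]
finger_gap: 0.0595
gripper_force: 30.0
turn 0.000  x -0.04 y 0.10 z 1.23 | cur [ 0.6399 -0.2517  0.0524] -29.0 28.67
```

```bash
python3 -m jog '{"slide":[[-0.04,0.1,0],[0,0,0.3],[0,0,0.3],[0,0,0.3],[0,0,0.2],[0,0,0.12],[0,0,0],[0,0,0],[0,0,0],[0,0,0]],"turn":[0,0,0,0,0,0,0,0,0,0]}'
python3 -m jog '{"slide":[[0,0,0],[0,0,0],[0,0,0],[0,0,0],[0,0,-0.2],[0,0,-0.7],[0,0,-0.9],[0,0,-0.9],[0,0,-0.5],[0,0,0]],"turn":[0,0,0,0,0,0,0,0,0,0]}' 40
python3 -c "
from h import *
go(.4905,-.361,.10,-127.2)
go(.4905,-.361,.10,52.8)"
```

```text
clock: 29.5
tool_pos: [0.6412, -0.2538, 0.0158]
tcp_rot: [-0.001, 0.862, 0.508, -0.001]
ft_force: [-3.3, 1.3, 5.5]
finger_gap: 0.059
gripper_force: 30.0
clock: 30.33
tool_pos: [0.6451, -0.2556, 0.1174]
tcp_rot: [0.004, 0.862, 0.508, 0.003]
ft_force: [0.2, -0.2, 0.7]
finger_gap: 0.0746
gripper_force: 0.0
turn 1.637  x -1.98 y 5.91 z 0.58 | cur [ 0.6451 -0.2556  0.1174] -29.0 30.33
turn -1.363  x 1.98 y -5.91 z 0.58 | cur [ 0.6451 -0.2556  0.1174] -29.0 30.33
```

```bash
python3 -m jog '{"slide":[[0,0,-0.1],[0,0,0],[0,0,0],[0,0,0],[0,0,0],[0,0,0],[0,0,0],[0,0,0],[0,0,0],[0,0,0]],"turn":[-0.116,-0.116,-0.116,-0.116,-0.116,-0.116,-0.116,-0.116,-0.116,-0.116]}'
python3 -m jog '{"slide":[[0,0,0],[0,0,0],[0.3,-0.6,0],[0.3,-0.8,0],[0.3,-0.9,0],[0.3,-0.9,0],[0.2,-0.8,0],[0.1,-0.5,0],[0,0,0],[0,0,0]],"turn":[-0.105,-0.098,0,0,0,0,0,0,0,0]}' 40 25
python3 - <<'E'
from h import *
c=snap('wrist','w10')
blobs(c,'white',.43,.55,-.42,-.31,.022,n=1)
for n in ['long_driver']: print(n,[(np.round(d['position'],3),round(d['score'],2)) for d in nets.place_of(n,'wrist')[:1]])
go(.491,-.361,.010,52.8)
E
```

```text
clock: 31.17
tool_pos: [0.6409, -0.2538, 0.1127]
tcp_rot: [-0.001, 0.415, 0.91, -0.0]
ft_force: [-0.2, -0.4, -0.0]
finger_gap: 0.0744
gripper_force: 0.0
clock: 32.0
tool_pos: [0.5239, -0.3347, 0.114]
tcp_rot: [-0.0, 0.32, 0.947, 0.0]
ft_force: [0.2, -0.0, 0.1]
finger_gap: 0.0745
gripper_force: 0.0
white c [ 0.4893 -0.3579] size mm 70.2 34.6 long ang 142.8 fill 0.9
long_driver [(array([ 0.491, -0.359, -0.002]), 0.93)]
turn -0.000  x 0.36 y -1.40 z 3.48 | cur [ 0.5251 -0.3341  0.1144] 52.8 32.1
```

```bash
python3 -m jog '{"slide":[[0.2,-0.6,0],[0.16,-0.6,0],[0,-0.2,0.4],[0,0,0.6],[0,0,0.6],[0,0,0.6],[0,0,0.5],[0,0,0.3],[0,0,0.1],[0,0,0]],"turn":[0,0,0,0,0,0,0,0,0,0]}'
python3 -c "
from h import *
go(.491,-.361,.010,52.8)"
```

```text
clock: 32.93
tool_pos: [0.4904, -0.3605, 0.0204]
tcp_rot: [-0.001, 0.319, 0.948, 0.0]
ft_force: [-0.4, 0.6, -0.1]
finger_gap: 0.0744
gripper_force: 0.0
turn 0.001  x -0.03 y -0.00 z 0.35 | cur [ 0.4904 -0.3605  0.0204] 52.8 32.93
```

```bash
python3 -m jog '{"slide":[[0,0,0.2],[0,0,0.15],[0,0,0],[0,0,0],[0,0,0],[0,0,0],[0,0,0],[0,0,0],[0,0,0],[0,0,0]],"turn":[0,0,0,0,0,0,0,0,0,0]}' 255 25
python3 -m jog '{"slide":[[0,0,0],[0,0,-0.3],[0,0,-0.6],[0,0,-0.7],[0,0,-0.6],[0,0,0],[0,0,0],[0,0,0],[0,0,0],[0,0,0]],"turn":[0,0,0,0,0,0,0,0,0,0]}'
python3 -c "
from h import *
go(.6047,-.3230,.0165,61.5)"
```

```text
clock: 33.77
tool_pos: [0.4908, -0.3617, 0.0118]
tcp_rot: [0.0, 0.319, 0.948, -0.0]
ft_force: [-0.1, 0.6, 3.1]
finger_gap: 0.0337
gripper_force: 25.0
clock: 34.6
tool_pos: [0.4894, -0.3606, 0.0756]
tcp_rot: [-0.001, 0.319, 0.948, 0.001]
ft_force: [0.5, -0.9, -0.9]
finger_gap: 0.0336
gripper_force: 25.0
turn -0.145  x -2.78 y 2.94 z 1.97 | cur [ 0.4894 -0.3606  0.0756] 52.8 34.6
```

```bash
python3 -m jog '{"slide":[[0,0,0],[0,0,0],[-0.4,0.4,0],[-0.6,0.6,0],[-0.7,0.7,0],[-0.6,0.7,0],[-0.4,0.5,0],[0,0,0],[0,0,0],[0,0,0]],"turn":[-0.1,-0.045,0,0,0,0,0,0,0,0]}'
python3 - <<'E'
from h import *
c=snap('wrist','w11')
blobs(c,'blue',.54,.73,-.38,-.18,.008,n=3)
go(.6047,-.3230,.0165,61.5)
E
```

```text
clock: 35.43
tool_pos: [0.6026, -0.3231, 0.0762]
tcp_rot: [-0.001, 0.246, 0.969, 0.0]
ft_force: [-0.5, 0.5, -0.7]
finger_gap: 0.0334
gripper_force: 25.0
blue c [ 0.579  -0.3088] size mm 48.2 38.4 long ang 61.8 fill 0.75
blue c [ 0.6267 -0.2562] size mm 75.2 43.6 long ang 95.3 fill 0.21
blue c [ 0.5758 -0.2545] size mm 39.9 12.0 long ang 61.5 fill 0.87
turn -0.001  x -0.07 y 0.05 z 2.00 | cur [ 0.6022 -0.3235  0.0764] 61.5 35.48
```

View pics/w11.png

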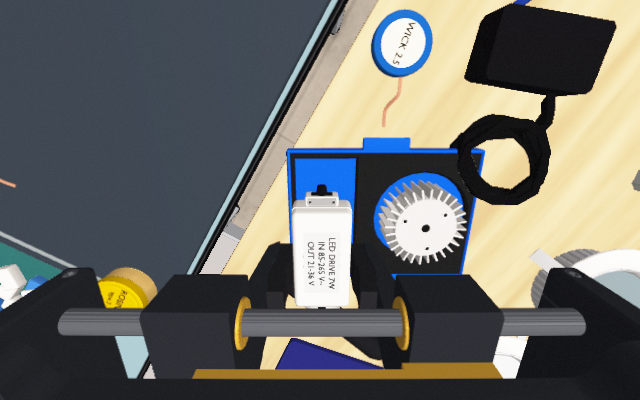

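```bash
python3 -m jog '{"slide":[[-0.07,0.05,0],[0,0,0.3],[0,0,0.4],[0,0,0.4],[0,0,0.4],[0,0,0.3],[0,0,0.16],[0,0,0],[0,0,0],[0,0,0]],"turn":[0,0,0,0,0,0,0,0,0,0]}'
python3 -c "
from h import *
go(.6047,-.3230,.0165,61.5)"
```

```text
clock: 36.32
tool_pos: [0.6057, -0.3234, 0.0181]
tcp_rot: [-0.0, 0.246, 0.969, 0.0]
ft_force: [-0.5, 1.0, -0.4]
finger_gap: 0.034
gripper_force: 25.0
turn -0.000  x 0.04 y -0.01 z 0.05 | cur [ 0.6057 -0.3234  0.0181] 61.5 36.32
```

Release to ~46 mm and back off, then check everything from above.

```bash
python3 -m jog '{"slide":[[0.04,0,0.03],[0,0,0],[0,0,0],[0,0,0],[0,0,0],[0,0,0],[0,0,0],[0,0,0],[0,0,0],[0,0,0]],"turn":[0,0,0,0,0,0,0,0,0,0]}' 122
python3 -m jog '{"slide":[[0,0,-0.2],[0,0,-0.6],[0,0,-0.9],[0,0,-0.9],[0.4,0,-0.9],[-0.4,0,-0.9],[-0.8,0,-0.7],[-0.8,0,-0.3],[0,0,0],[0,0,0]],"turn":[0,0,0,0,0,0,0,0,0,0]}'
python3 - <<'E'
from h import *
c=optics.read_camera('wrist')
im=rectify(c,.54,.74,-.39,-.18,.012,.0005)
cv2.imwrite('pics/r12.png',cv2.resize(im,None,fx=1.4,fy=1.4))
O=np.array([.6418,-.2543])-.032*np.array([np.cos(np.radians(61.5)),np.sin(np.radians(61.5))])
Y=np.array([.3784,-.2646])
def tf(p,o,a): a=np.radians(a); d=np.array(p)[:2]-o; return np.round([d@[np.cos(a),np.sin(a)],d@[-np.sin(a),np.cos(a)]],4)
for n,o,a in [('long_driver',O,61.5),('heat_sink',O,61.5),('short_driver',Y,54.3),('terminal_block',Y,54.3),('lever_connector',Y,54.3),('solder_reel',Y,0),('flux_tin',Y,0)]:
  for cam in ['wrist','side','top']:
    r=nets.place_of(n,cam)
    if r: print(n,cam,tf(r[0]['position'],o,a),np.round(r[0]['position'],3),round(r[0]['score'],2))
E
```

```text
clock: 37.15
tool_pos: [0.6047, -0.3228, 0.0176]
tcp_rot: [0.0, 0.246, 0.969, 0.0]
ft_force: [-0.3, 0.5, -0.4]
finger_gap: 0.0463
gripper_force: 0.0
clock: 37.98
tool_pos: [0.648, -0.3463, 0.1811]
tcp_rot: [0.001, 0.246, 0.969, -0.0]
ft_force: [-0.3, 0.1, -1.2]
finger_gap: 0.0457
gripper_force: 0.0
long_driver wrist [-0.0435 -0.0001] [ 0.606 -0.321  0.002] 0.73
long_driver side [-0.1378  0.0817] [ 0.489 -0.365  0.002] 0.8
long_driver top [-0.1345  0.081 ] [ 0.491 -0.362  0.002] 0.57
heat_sink wrist [0.0307 0.0042] [ 0.638 -0.254 -0.   ] 0.63
heat_sink side [0.0699 0.2085] [ 0.477 -0.122  0.001] 0.56
heat_sink top [0.073  0.2104] [ 0.476 -0.118 -0.002] 0.71
short_driver side [-0.097  -0.2186] [ 0.499 -0.471  0.001] 0.9
short_driver top [-0.0415 -0.0223] [ 0.372 -0.311  0.065] 0.44
terminal_block side [0.2292 0.0929] [ 0.437 -0.024  0.001] 0.85
terminal_block top [0.2224 0.0939] [ 0.432 -0.029  0.001] 0.42
lever_connector side [-0.0749 -0.1081] [ 0.422 -0.388 -0.001] 0.55
solder_reel wrist [0.2631 0.0071] [ 0.642 -0.258  0.   ] 0.74
solder_reel side [-0.0222 -0.2354] [ 0.356 -0.5   -0.006] 0.9
solder_reel top [-0.0245 -0.2293] [ 0.354 -0.494 -0.   ] 0.83
flux_tin wrist [ 0.2069 -0.2551] [ 0.585 -0.52   0.   ] 0.63
flux_tin side [ 0.2061 -0.2567] [ 0.584 -0.521 -0.004] 0.88
flux_tin top [ 0.2092 -0.251 ] [ 0.588 -0.516 -0.001] 0.72
```

View pics/r12.png

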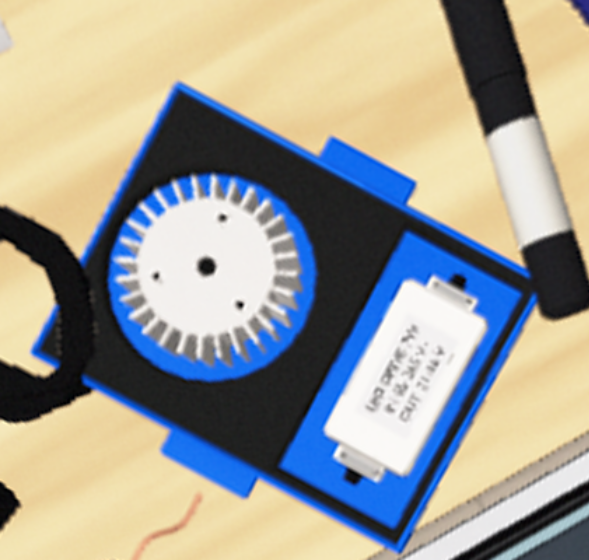

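```bash
python3 -c "
from workcell import hand_in
print(hand_in())"
```

```text
the job is handed in; nothing more can be done
None
```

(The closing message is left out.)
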